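# Load a fresco fragment on its carrier and hold it level over the cradle

## Robot

A 6-joint arm with a two-finger parallel gripper is mounted at the origin on the work surface. World frame = base frame: x ahead of the robot, y to its left, z up, the work surface at z = 0. Lengths are in mm, angles in rad, forces in N, time in s.
With the tool pointing down it reaches from about 400 to 925 mm from the base axis. Payload 12.5 kg.
Tool frame: the origin (TCP) lies midway between the tips of the shut fingers; the grasp point (between the pads) lies 19 mm behind it; z points along the fingers, y is the direction in which the jaws open and shut (so a half turn about z gives the same grasp; the last joint's range is limited). The gripper opens to 95 mm and grips with 3 to 60 N. Pads are 20 mm wide; open, the fingers measure 119 mm over their backs; the gripper's body (75 mm by 180 mm) begins 59 mm behind the grasp point.
Start: joints at [0.996, 0.491, 1.559, -0, 1.092, -0.106], TCP at [282.372, 557.595, 214.661] pointing down, gripper open.
Joint ranges: [-3.1, 3.1], [-0.84, 2.19], [0.05, 2.79], [-1.13, 4.28], [0.06, 2.93], [-2.69, 2.69]. Speed limits (rad/s): [2.22, 2.22, 2.79, 3.14, 3.14, 3.14].

## Interface

Orientations are given as [roll, pitch, yaw] about the fixed x, y, z axes, in that order (R = Rz(yaw) Ry(pitch) Rx(roll)).
In Python, from cell import * gives the robot as it stands. The module is installed in compiled form; this text tells all that it offers.
- The arm moves only by the tool carry_out, never from a script. Its argument "moves" is a list of rows, each an object of numbers: "dx", "dy", "dz": the shift along the tool's x, y, z in m; "twist": the turn about the tool's z in degrees. A call has 1 to 5 rows; each row is the pose to reach, as a shift and turn from the pose commanded when the call began, along the tool's axes at that moment; what a row does not reach only later rows make up. A row lasts 1/10 s, in which the tool goes at most 50 mm and 8.59 degrees, less where a joint would pass 70% of its speed; a pose out of reach is approached as far as the arm can. A call with a gripper value outside its range is refused whole. "grip" is the finger opening in m, from 0 to 0.0951, set as the call begins (left out, the last holds). The fingers move at their own pace and stop on an object; the grip force is fixed at half the most. Time passes only in rows, so rows that repeat a pose let the fingers close. It gives the time, the measured TCP pose, the force and the opening at its end, in the units of the state.
- state(): the state, without advancing time (a new reading comes with each control period).
- read_camera(name): name is "side" or "top" or "wrist"; returns (picture, depth): 400x640x3 uint8, red, green, blue; 400x640 float32, mm along the optical axis (not along the pixel's ray), 0 where there is no reading.
- camera_info(name): a dict with "mtx" (3x3 intrinsics, pixels), "R" (3x3) and "t" (3): a world point X has camera coordinates R X + t. Camera axes: x right, y down, z forward; pixel columns grow to the right and rows downward; lengths in mm; the calibration is good to about 2 mm. A picture is of the moment at which its call begins: read the wrist's pose just before it. camera_info takes no time and is no camera call; for the wrist camera it gives the pose at the moment of the call.
- job_done(): hands the job in, once; it reports no verdict.
The state is a dict: "t": time; "joints": joint angles; "qvel": joint speeds; "tau": joint torques, N m; "eef_pos": TCP position; "tcp_rot": TCP orientation; "ft_force": force on the tool from outside, world axes, zero at the start; "moment": the same for the moment, N m; "opening": opening from 0.0 (shut) to 1.0 (fully open).
Only numpy, scipy, OpenCV 4.12 (cv2) and the standard library are available. Lean on these libraries where they do the work, as an engineer would, in place of code of your own. Each camera call takes 0.05 s, during which the arm holds its last target. There are 200 camera calls.

## Task

Set the red-painted fresco fragment gently down flat in the rimmed pocket of the carrier and let go of it. Then lift the loaded carrier by its blue grip bar at the point where the load balances, bring it centred and in line over the padded cradle, and finish while holding it there level and still, a few centimetres clear above the pads, so that its underside can be checked: do not set it down. Leave the blue fragment and the jars, bottle and brush where they are.

Things in the scene. Friction and masses are not known exactly. Their poses are not given: they have to be found in the camera images.
- carrier: Loose aluminium carrying board, 250 (x) x 80 (y) x 6 mm, flat on the table, 0.42 kg. Origin: centre of its underside; x along it towards the pocket end, which starts away from the robot within 0.35 rad of straight; z up. Empty, the carrier balances at x = -9 mm; the fragment in the pocket shifts the load's balance point towards the pocket.
- pocket (a point): Centre of the cork floor of the carrier's pocket, at x = +83, y = 0, 8 mm above the carrier's underside. Inside 76 (x) x 72 (y) mm; rim walls 4 mm thick, their top 10 mm above the cork. Axes as the carrier's.
- bar (a point): Middle of the carrier's blue grip bar, at x = -37.5, y = 0, 71 mm above the carrier's underside. The bar runs along the carrier's x from -115 to +40 mm, is 14 mm thick (y) and 32 mm tall (55 to 87 mm above the underside), on a post at each end. Take it across, from above. Axes as the carrier's.
- red_fragment: Loose piece of wall painting on stone, a block 64 (x) x 46 (y) x 30 mm, top face mostly dark red with a narrow ochre stripe; 0.26 kg, give or take 15 percent. Origin: centre of its underside, z up. The painted face is already up. It fits the pocket with its length along or across the carrier.
- blue_fragment: Loose piece of the same size and mass with a dark blue top face and a narrow ochre stripe; to be left alone. Origin: centre of its underside. The two fragments swap places from start to start.
- cradle: Fixed cradle: white base 240 (x) x 110 (y) x 14 mm with two cross supports at x = -80 and +80 mm, 34 (x) x 104 (y) mm, topped with dark foam pads whose tops are 70 mm above the origin, the centre of its underside on the table. x along its length, within 0.35 rad of straight away from the robot; in line, the carrier's length lies along it.
- rust_jar: Loose jar of rust-brown pigment, 50 mm across, 65 mm tall, black cap, at the back of the table; bystander. Origin: centre of its underside.
- ochre_jar: Loose jar of ochre pigment, 50 mm across, 65 mm tall, white cap, at the back; bystander. Origin: centre of its underside.
- solvent_bottle: Loose amber glass bottle, 60 mm across, 130 mm tall, at the back; bystander. Origin: centre of its underside.
- brush: Loose brush, 190 mm long, lying across the back right of the table; bystander. Origin: about the middle of its length.
There are look-alikes about, which are no part of the job. Leave any orange look-alike of the red_fragment alone.

How it is judged:
By the outcome, as a careful person would: the job done as asked, in the order asked, and still so for the second after the job is handed in, while the arm keeps its last pose, push and grip.
It also fails if it takes over 72 s, if anything falls off the work surface, if the arm or the gripper's body presses on something with over 40 N, if the wrist force passes 120 N, or if a joint passes its speed limit or range.

## Working session

There is one attempt and no reset: what is moved stays moved. The work goes in short steps, Python scripts to look and compute and a tool call to move; the robot and the scene stay as the last step left them, time stands still between calls to the robot, and variables do not carry over. Pictures are saved under pics/ and viewed, about 8 in all and at most 12, crops included, and the job is handed in when it is done.

Besides the shell and the picture viewer there is one more tool, called after "Call:" in YAML: its name, and indented under it one key for each argument. carry_out: Moves the arm, as the interface text tells. Its arguments: {"type":"object","properties":{"moves":{"type":"array","items":{"type":"object","properties":{"dx":{"type":"number"},"dy":{"type":"number"},"dz":{"type":"number"},"twist":{"type":"number"}}}},"grip":{"type":"number"}},"required":["moves"]}

```bash
mkdir -p pics; python3 - <<'E'
from cell import *
import cv2,numpy as np
s=state();print({k:np.round(v,3).tolist() for k,v in s.items()})
for n in ("top","side"):
    p,d=read_camera(n);np.savez(f"{n}0.npz",p=p,d=d)
    cv2.imwrite(f"pics/{n}0.png",p[:,:,::-1]);c=camera_info(n);print(n,c)
E
```

```text
{'t': 0.0, 'joints': [0.996, 0.492, 1.559, -0.0, 1.092, -0.106], 'qvel': [0.0, -0.0, -0.001, 0.0, -0.0, -0.001], 'tau': [0.005, -61.264, -25.819, 0.069, 0.048, -0.0], 'eef_pos': [282.232, 557.369, 214.063], 'tcp_rot': [-3.14, -0.0, 2.673], 'ft_force': [0.282, 0.443, -1.103], 'moment': [-0.027, -0.011, 0.072], 'opening': 1.0}
top {'mtx': array([[412.11657938,   0.        , 312.05837736],
       [  0.        , 412.11657938, 196.13090146],
       [  0.        ,   0.        ,   1.        ]]), 'R': array([[ 0.0183102 , -0.99961904,  0.02065216],
       [-0.99880945, -0.01922167, -0.04483541],
       [ 0.0452153 , -0.01980663, -0.99878089]]), 't': array([-11.22688941, 614.5591702 , 875.27609594])}
side {'mtx': array([[454.77456074,   0.        , 315.9628669 ],
       [  0.        , 454.77456074, 202.30592672],
       [  0.        ,   0.        ,   1.        ]]), 'R': array([[ 0.71424737, -0.69977499, -0.01287105],
       [-0.39128114, -0.38399066, -0.83633142],
       [ 0.58030144,  0.60238371, -0.54807308]]), 't': array([-452.63732206,  297.46362534,  739.75826241])}
```

View pics/top0.png

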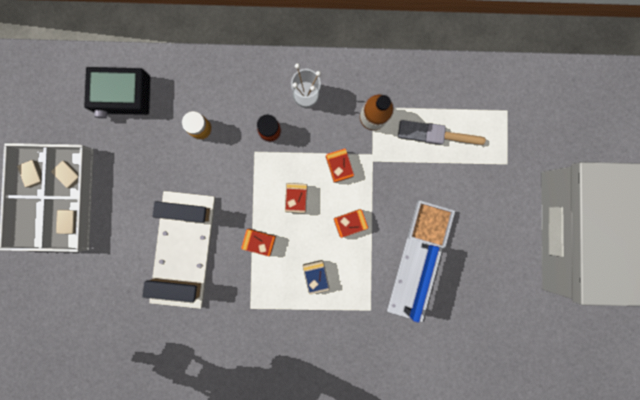

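View pics/side0.png

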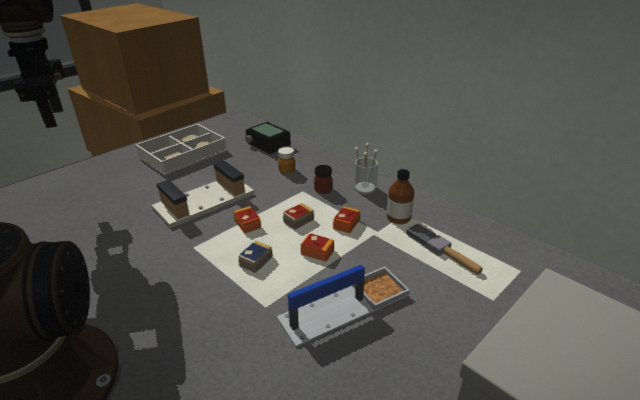

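```bash
python3 - <<'E'
import cv2,numpy as np
a=cv2.imread("pics/top0.png")[140:300,235:385];b=cv2.imread("pics/side0.png")[195:275,225:370]
a=cv2.resize(a,None,fx=3.6,fy=3.6,interpolation=cv2.INTER_CUBIC)
b=cv2.resize(b,None,fx=3.6*150/145*0+2.0,fy=2.0,interpolation=cv2.INTER_CUBIC)
o=np.zeros((576,790+40,3),np.uint8)[:, :800];o[:a.shape[0],:540]=a;bb=b[:, :260];o[:160,540:800]=bb
cv2.imwrite("pics/crop0.png",o)
p=np.load("top0.npz")["p"];hsv=cv2.cvtColor(p,cv2.COLOR_RGB2HSV)
for u,v in((340,166),(296,198),(351,223),(259,243)):
    w=hsv[v-12:v+13,u-14:u+15].reshape(-1,3);r=p[v-12:v+13,u-14:u+15].reshape(-1,3);m=(w[:,1]>140)&((w[:,0]<10)|(w[:,0]>170));print(u,v,m.sum(),np.median(w[m],0),np.median(r[m],0))
E
```

```text
340 166 354 [  3. 193. 164.] [164.  54.  40.]
296 198 334 [  4. 189. 167.] [167.  57.  42.]
351 223 366 [  3. 191. 165.] [165.  55.  41.]
259 243 379 [  4. 190. 167.] [167.  57.  42.]
```

View pics/crop0.png

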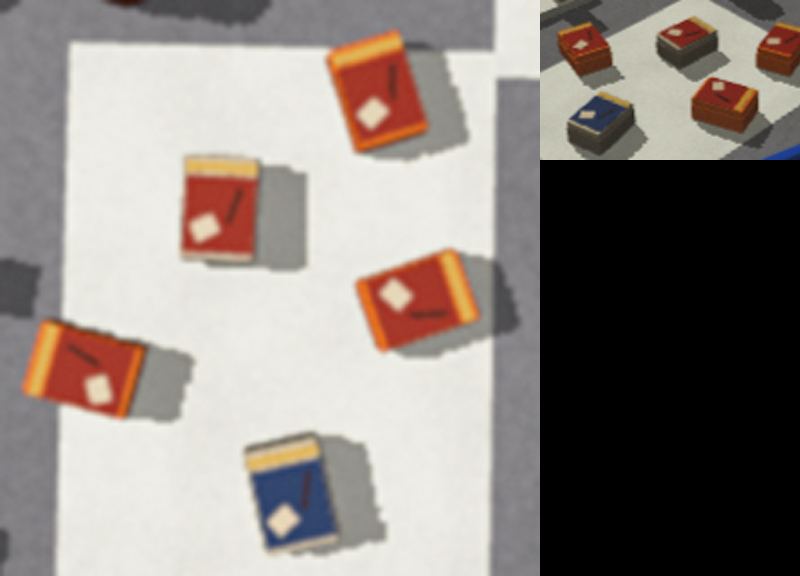

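```bash
cat > h.py <<'E'
import cv2,numpy as np
from cell import *
def ray(c,px):
    q=np.atleast_2d(px).astype(float);k=np.linalg.inv(c["mtx"])
    d=(c["R"].T@k@np.c_[q,np.ones(len(q))].T).T
    return -c["R"].T@c["t"],d
def onz(c,px,z):
    o,d=ray(c,px);return o+d*((z-o[2])/d[:,2])[:,None]
def tri(c1,p1,c2,p2):
    o1,d1=ray(c1,p1);o2,d2=ray(c2,p2);d1,d2=d1[0],d2[0]
    s=np.linalg.lstsq(np.c_[d1,-d2],o2-o1,rcond=None)[0];a=o1+s[0]*d1;b=o2+s[1]*d2
    return (a+b)/2,np.linalg.norm(a-b)
def blob(m,near,rad=60):
    n,l,st,ce=cv2.connectedComponentsWithStats(m.astype(np.uint8))
    i=min((i for i in range(1,n) if st[i,4]>25),key=lambda i:np.hypot(*(ce[i]-near)))
    return (l==i),ce[i],st[i,4]
def rect(m,c,z):
    "min-area rectangle of mask mapped to plane z: centre, sizes, long-axis angle"
    v,u=np.nonzero(m);P=onz(c,np.c_[u,v],z)[:,:2].astype(np.float32)
    r=cv2.minAreaRect(P);b=cv2.boxPoints(r);e=[b[1]-b[0],b[2]-b[1]];e.sort(key=np.linalg.norm)
    a=np.arctan2(e[1][1],e[1][0]);a=(a+np.pi/2)%np.pi-np.pi/2
    return np.round(r[0],1),np.round([np.linalg.norm(x) for x in e],1),round(float(a),3)
def depthpts(c,d,m):
    v,u=np.nonzero(m&(d>0));q=np.c_[u,v,np.ones(len(u))]
    X=(np.linalg.inv(c["mtx"])@q.T)*d[v,u]
    return (c["R"].T@(X-c["t"][:,None])).T
E
python3 - <<'E'
from h import *
D={n:np.load(n+"0.npz") for n in("top","side")};C={n:camera_info(n) for n in D}
H={n:cv2.cvtColor(D[n]["p"],cv2.COLOR_RGB2HSV).astype(int) for n in D}
def red(h):return (h[...,1]>110)&((h[...,0]<12)|(h[...,0]>170))&(h[...,2]>60)
def blue(h):return (h[...,1]>140)&(h[...,0]>100)&(h[...,0]<125)
def dark(h):return (h[...,2]<62)
def top_or_ochre(h):return (h[...,1]>90)&((h[...,0]<28)|(h[...,0]>170))&(h[...,2]>60)
def both(f,pt,ps,zname,z,g=None):
    mt,ct,at=blob(f(H["top"]),pt);ms,cs,a2=blob(f(H["side"]),ps)
    X,e=tri(C["top"],ct,C["side"],cs)
    P=depthpts(C["top"],D["top"]["d"],mt)
    print(zname,at,a2,"tri",X.round(1),"gap",round(e,1),"depth z med",np.median(P[:,2]).round(1),"rect",rect(mt,C["top"],z))
both(red,(296,202),(297,213),"red",30)
both(top_or_ochre,(296,198),(297,213),"red+ochre",30)
both(blue,(428,280),(326,288),"bar",87)
both(dark,(180,212),(230,178),"padfar",70)
both(dark,(171,290),(172,198),"padnear",70)
both(lambda h:(h[...,1]>80)&(h[...,0]<28)&(h[...,0]>4),(433,224),(383,288),"cork",8)
# table & white plates
d=D["top"]["d"];z=np.zeros((400,640),bool)
for n,(u,v) in dict(table=(220,330),paper=(275,285),board=(405,285),cradlebase=(185,250)).items():
    m=z.copy();m[v-4:v+5,u-4:u+5]=1;print(n,np.median(depthpts(C["top"],d,m),0).round(1))
h=H["top"];m=(h[...,1]<40)&(h[...,2]>110)
E
```

```text
red 373 178 tri [606.9  34.7  29.9] gap 2.0 depth z med 30.9 rect (array([607. ,  35.2]), array([41.9, 44.8], dtype=float32), -0.047)
red+ochre 473 224 tri [610.8  35.   29.8] gap 2.7 depth z med 30.8 rect (array([611. ,  35.1]), array([42.1, 54.2], dtype=float32), -0.043)
bar 719 1143 tri [ 440.8 -225.6   72.8] gap 1.2 depth z med 85.5 rect (array([ 444.3, -221.3]), array([ 20.9, 151.2], dtype=float32), -0.266)
padfar 38 1266 tri [527.3 242.3  80.2] gap 102.8 depth z med 67.7 rect (array([570.8, 216.8]), array([ 5.6, 26.6], dtype=float32), -0.122)
padnear 123 1266 tri [450.  238.  116.6] gap 33.7 depth z med 65.6 rect (array([432.3, 273.7]), array([ 29.4, 101.2], dtype=float32), 1.197)
cork 1022 745 tri [ 559.  -259.1   12.2] gap 0.2 depth z med 8.3 rect (array([ 559.1, -260.5]), array([66.4, 73.7], dtype=float32), -0.26)
table [3.235e+02 1.929e+02 2.000e-01]
paper [4.21e+02 7.68e+01 3.00e-01]
board [ 426.2 -204.6    6.4]
cradlebase [494.5 269.2  13.6]
```

```bash
cat >> h.py <<'E'
def go(x,y,z,yaw):
    "dx dy dz (m), twist (deg) from the measured pose to the TCP target"
    from scipy.spatial.transform import Rotation as Ro
    s=state();R=Ro.from_euler("xyz",s["tcp_rot"]).as_matrix()
    d=R.T@(np.array([x,y,z])-s["eef_pos"])/1000
    w=(yaw-s["tcp_rot"][2]+np.pi)%(2*np.pi)-np.pi
    print("t",round(s["t"],2),"pos",np.round(s["eef_pos"],1),"rot",np.round(s["tcp_rot"],3),"F",np.round(s["ft_force"],2),"M",np.round(s["moment"],3),"open",round(s["opening"],3))
    print("  move",np.round(d,4),"twist",round(-np.degrees(w),2))
E
python3 - <<'E'
from h import *
c=camera_info("wrist");s=state();print(c["mtx"][0,0],c["R"].round(3).tolist(),(-c["R"].T@c["t"]-s["eef_pos"]).round(1))
go(611,35,200,3.097)
E
```

```text
290.2879472588452 [[0.451, 0.892, -0.001], [0.867, -0.438, 0.238], [0.211, -0.109, -0.971]] [-58.9  29.9 170.9]
t 0.1 pos [282.2 557.4 214.1] rot [-3.141 -0.     2.673] F [-0.45 -0.28 -0.21] M [-0.     0.001 -0.011] open 1.003
  move [-0.5293 -0.3175  0.0144] twist -24.3
```

Call:
carry_out:
  moves:
    - {"dx": -0.529, "dy": -0.3175, "dz": 0.014, "twist": -24.3}
    - {"dx": -0.529, "dy": -0.3175, "dz": 0.014, "twist": -24.3}
    - {"dx": -0.529, "dy": -0.3175, "dz": 0.014, "twist": -24.3}
    - {"dx": -0.529, "dy": -0.3175, "dz": 0.014, "twist": -24.3}
    - {"dx": -0.529, "dy": -0.3175, "dz": 0.014, "twist": -24.3}

```text
t: 0.6
eef_pos: [414.1, 347.4, 208.9]
tcp_rot: [-3.141, -0.0, 3.098]
ft_force: [0.7, 0.2, -0.4]
opening: 0.999
```

```bash
python3 - <<'E'
from h import *
go(611,35,200,3.097)
E
```

```text
t 0.6 pos [414.1 347.4 208.9] rot [-3.141 -0.     3.098] F [ 0.72  0.17 -0.43] M [ 0.081 -0.02   0.004] open 0.999
  move [-0.2104 -0.3034  0.0089] twist 0.03
```

Call:
carry_out:
  moves:
    - {"dx": -0.2, "dy": -0.29, "dz": 0.008}
    - {"dx": -0.2, "dy": -0.29, "dz": 0.008}
    - {"dx": -0.2, "dy": -0.29, "dz": 0.008}
    - {"dx": -0.2, "dy": -0.29, "dz": 0.008}
    - {"dx": -0.2, "dy": -0.29, "dz": 0.008}

```text
schema error: expected keys dx, dy, dz, twist
```

Call:
carry_out:
  moves:
    - {"dx": -0.02, "dy": -0.07}
    - {"dx": -0.02, "dy": -0.07}
    - {"dx": -0.02, "dy": -0.07}
    - {"dx": -0.02, "dy": -0.07}

```text
schema error: expected keys dx, dy, dz, twist
```

```bash
python3 - <<'E'
from h import *
go(611,35,200,3.097)
c=camera_info("wrist");p,d=read_camera("wrist");np.savez("w1.npz",p=p,d=d,**c);cv2.imwrite("pics/w1.png",p[:,:,::-1])
E
```

```text
t 0.6 pos [414.1 347.4 208.9] rot [-3.141 -0.     3.098] F [ 0.72  0.17 -0.43] M [ 0.081 -0.02   0.004] open 0.999
  move [-0.2104 -0.3034  0.0089] twist 0.03
```

View pics/w1.png

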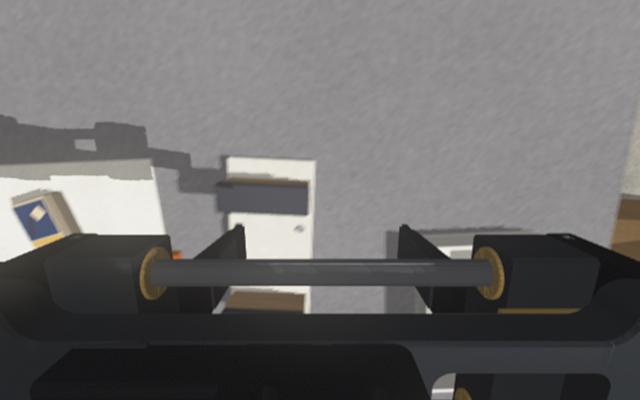

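Call:
carry_out:
  moves:
    - {"dx": -0.27, "dy": -0.3, "dz": 0.008, "twist": 0}
    - {"dx": -0.27, "dy": -0.3, "dz": 0.008, "twist": 0}
    - {"dx": -0.27, "dy": -0.3, "dz": 0.008, "twist": 0}
    - {"dx": -0.27, "dy": -0.3, "dz": 0.008, "twist": 0}
    - {"dx": -0.27, "dy": -0.3, "dz": 0.008, "twist": 0}

```text
t: 1.15
eef_pos: [573.3, 154.3, 203.9]
tcp_rot: [3.142, -0.0, 3.097]
ft_force: [-0.1, 1.2, -0.0]
opening: 0.998
```

```bash
python3 - <<'E'
from h import *
go(670,35,200,3.097)
E
```

```text
t 1.15 pos [573.3 154.3 203.9] rot [ 3.142 -0.     3.097] F [-0.09  1.24 -0.02] M [ 0.083 -0.019 -0.024] open 0.998
  move [-0.102  -0.1149  0.0039] twist -0.01
```

Call:
carry_out:
  moves:
    - {"dx": -0.09, "dy": -0.1, "dz": 0.003, "twist": 0}
    - {"dx": -0.09, "dy": -0.1, "dz": 0.003, "twist": 0}
    - {"dx": -0.09, "dy": -0.1, "dz": 0.003, "twist": 0}
    - {"dx": -0.09, "dy": -0.1, "dz": 0.003, "twist": 0}
    - {"dx": -0.09, "dy": -0.1, "dz": 0.003, "twist": 0}

```text
t: 1.65
eef_pos: [657.6, 51.7, 200.3]
tcp_rot: [3.141, -0.001, 3.096]
ft_force: [0.0, -0.0, -0.6]
opening: 0.998
```

```bash
python3 - <<'E'
from h import *
go(670,35,200,3.097)
c=camera_info("wrist");p,d=read_camera("wrist");np.savez("w1.npz",pic=p,d=d,**c);cv2.imwrite("pics/w2.png",p[:,:,::-1])
P=[(611,35,30)]
print([(c["mtx"]@(c["R"]@np.array(q)+c["t"])/(c["R"]@np.array(q)+c["t"])[2])[:2].round() for q in P])
E
```

```text
t 1.65 pos [657.6  51.7 200.3] rot [ 3.141e+00 -1.000e-03  3.096e+00] F [ 0.03 -0.01 -0.62] M [ 0.028 -0.019  0.05 ] open 0.998
  move [-0.0132 -0.0161  0.0003] twist -0.08
[array([305., 150.])]
```

View pics/w2.png

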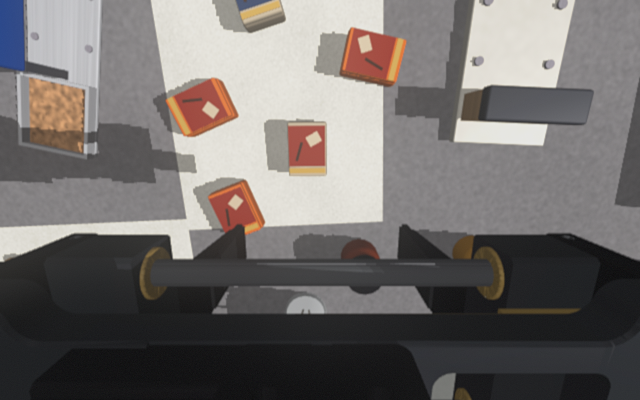

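```bash
python3 - <<'E'
from h import *
f=np.load("w1.npz");c={k:f[k] for k in("mtx","R","t")};p,d=f["pic"],f["d"]
h=cv2.cvtColor(p,cv2.COLOR_RGB2HSV).astype(int)
T=np.load("top0.npz");ct=camera_info("top");ht=cv2.cvtColor(T["p"],cv2.COLOR_RGB2HSV).astype(int)
def zmap(c,d):
    v,u=np.mgrid[:400,:640];X=np.c_[u.ravel(),v.ravel(),np.ones(u.size)]@np.linalg.inv(c["mtx"]).T*d.ravel()[:,None]
    return (((X-c["t"])@c["R"])[:,2].reshape(400,640))*(d>0)
zw,zt=zmap(c,d),zmap(ct,T["d"])
redo=lambda h:(h[...,1]>90)&((h[...,0]<28)|(h[...,0]>170))&(h[...,2]>60)
red=lambda h:(h[...,1]>110)&((h[...,0]<12)|(h[...,0]>170))&(h[...,2]>60)
band=lambda z,a,b:(z>a)&(z<b)
cork=lambda h:(h[...,1]>80)&(h[...,0]<28)&(h[...,0]>4)
for nm,mt,mw,nt,nw,z in(
 ("red+ochre",redo(ht),redo(h),(296,198),(307,148),30),
 ("red",red(ht),red(h),(296,202),(307,148),30),
 ("depthtop",band(zt,25,36),band(zw,25,36),(296,198),(307,148),30),
 ("cork",cork(ht),cork(h),(433,224),(57,115),8),
 ("padnear/far",band(zt,60,80),band(zw,60,80),(180,212),(535,105),70),
 ("padnear",band(zt,60,80),band(zt,60,80),(171,290),(171,290),70),
 ("bar",band(zt,76,98),band(zt,76,98),(428,280),(428,280),87),
 ("board+rim",band(zt,4,24),band(zt,4,24),(425,260),(425,260),6)):
    a,ca,na=blob(mt,nt);b,cb,nb=blob(mw,nw);X,e=tri(ct,ca,c,cb)
    print(nm,na,nb,"tri",X.round(1),round(e,1),"| top",rect(a,ct,z),"zmed",np.median(zt[a]).round(1),"| wrist",rect(b,c,z),np.median(zw[b]).round(1))
E
```

```text
red+ochre 473 1279 tri [609.9  34.4  11.8] 5.5 | top (array([611. ,  35.1]), array([42.1, 54.2], dtype=float32), -0.043) zmed 30.8 | wrist (array([606.1,  36. ]), array([41.5, 44.2], dtype=float32), -0.046) 31.4
red 373 1226 tri [607.9  34.4   9.1] 1.1 | top (array([607. ,  35.2]), array([41.9, 44.8], dtype=float32), -0.047) zmed 30.9 | wrist (array([606.1,  36.1]), array([41.3, 44.2], dtype=float32), -0.046) 31.4
depthtop 600 2041 tri [610.3  35.3   9.9] 0.7 | top (array([609.9,  34.8]), array([43.8, 61.8], dtype=float32), -0.041) zmed 30.7 | wrist (array([609.8,  35.9]), array([43.5, 60.5], dtype=float32), -0.043) 31.3
cork 1022 3402 tri [ 558.2 -259.    12.1] 1.7 | top (array([ 559.1, -260.5]), array([66.4, 73.7], dtype=float32), -0.26) zmed 8.3 | wrist (array([ 558.3, -262.5]), array([63.4, 75. ], dtype=float32), -0.26) 8.8
padnear/far 890 3949 tri [574.9 267.   69. ] 0.7 | top (array([575.2, 266.5]), array([ 33.8, 105.5], dtype=float32), 1.478) zmed 69.8 | wrist (array([575. , 266.1]), array([ 34.2, 108.2], dtype=float32), 1.482) 70.5
padnear 943 943 tri [505.1 141.8 518.8] 8.1 | top (array([417.3, 281. ]), array([ 35.3, 105. ], dtype=float32), 1.479) zmed 69.7 | wrist (array([ 762.1, -128.9]), array([23.4, 60.9], dtype=float32), 1.405) 288.8
bar 654 654 tri [498.4 -49.1 580.9] 75.0 | top (array([ 443.3, -225.1]), array([ 17.2, 153.9], dtype=float32), -0.264) zmed 86.6 | wrist (array([757.2, 159.1]), array([ 9.6, 92.3], dtype=float32), -0.203) 253.3
board+rim 3283 3283 tri [520.  -44.5 594.6] 72.9 | top (array([ 479. , -238.6]), array([ 86.3, 250.9], dtype=float32), -0.264) zmed 7.5 | wrist (array([772.5, 180.4]), array([ 54. , 171.9], dtype=float32), -0.228) 1.3
```

```bash
python3 - <<'E'
from h import *
go(610,35.3,14,3.0986)
E
```

```text
t 1.7 pos [657.2  52.6 200.7] rot [ 3.141e+00 -1.000e-03  3.097e+00] F [-0.22 -0.09  0.23] M [ 0.054 -0.008 -0.005] open 0.998
  move [ 0.0462 -0.0194  0.1867] twist -0.11
```

Call:
carry_out:
  moves:
    - {"dx": 0.046, "dy": -0.0195, "dz": 0.03, "twist": 0}
    - {"dx": 0.046, "dy": -0.0195, "dz": 0.08, "twist": 0}
    - {"dx": 0.046, "dy": -0.0195, "dz": 0.13, "twist": 0}
    - {"dx": 0.046, "dy": -0.0195, "dz": 0.14, "twist": 0}
    - {"dx": 0.046, "dy": -0.0195, "dz": 0.14, "twist": 0}
  grip: 0.075

```text
t: 2.2
eef_pos: [610.1, 35.8, 60.0]
tcp_rot: [3.141, -0.003, 3.098]
ft_force: [-0.3, -0.4, -0.1]
opening: 0.792
```

Call:
carry_out:
  moves:
    - {"dx": 0, "dy": 0, "dz": 0, "twist": 0}
    - {"dx": 0, "dy": 0, "dz": 0, "twist": 0}

```text
t: 2.4
eef_pos: [612.1, 35.1, 63.4]
tcp_rot: [3.142, 0.003, 3.097]
ft_force: [-0.3, -0.0, 0.5]
opening: 0.786
```

```bash
python3 - <<'E'
from h import *
go(610,35.3,14,3.0986)
E
```

```text
t 2.4 pos [612.1  35.1  63.4] rot [3.142e+00 3.000e-03 3.097e+00] F [-0.34 -0.    0.5 ] M [0.035 0.041 0.01 ] open 0.786
  move [0.0023 0.0001 0.0493] twist -0.07
```

Call:
carry_out:
  moves:
    - {"dx": 0.001, "dy": 0, "dz": 0.016, "twist": 0}
    - {"dx": 0.001, "dy": 0, "dz": 0.032, "twist": 0}
    - {"dx": 0.001, "dy": 0, "dz": 0.043, "twist": 0}
    - {"dx": 0.001, "dy": 0, "dz": 0.048, "twist": 0}
    - {"dx": 0.001, "dy": 0, "dz": 0.048, "twist": 0}

```text
t: 2.9
eef_pos: [610.1, 34.9, 13.2]
tcp_rot: [3.142, 0.0, 3.097]
ft_force: [-0.1, -0.3, 0.1]
opening: 0.79
```

Call:
carry_out:
  moves:
    - {"dx": 0, "dy": 0, "dz": 0, "twist": 0}
    - {"dx": 0, "dy": 0, "dz": 0, "twist": 0}
    - {"dx": 0, "dy": 0, "dz": 0, "twist": 0}

```text
t: 3.2
eef_pos: [610.2, 34.9, 13.6]
tcp_rot: [3.142, 0.001, 3.097]
ft_force: [0.7, 0.3, 0.5]
opening: 0.792
```

```bash
python3 - <<'E'
from h import *
go(610,35.3,14,3.0986)
E
```

```text
t 3.2 pos [610.2  34.9  13.6] rot [3.142e+00 1.000e-03 3.097e+00] F [0.75 0.34 0.5 ] M [ 0.051  0.084 -0.06 ] open 0.792
  move [ 0.0002  0.0004 -0.0004] twist -0.09
```

Close, then lift.

Call:
carry_out:
  moves:
    - {"dx": 0, "dy": 0, "dz": 0, "twist": 0}
    - {"dx": 0, "dy": 0, "dz": 0, "twist": 0}
    - {"dx": 0, "dy": 0, "dz": 0, "twist": 0}
    - {"dx": 0, "dy": 0, "dz": 0, "twist": 0}
    - {"dx": 0, "dy": 0, "dz": 0, "twist": 0}
  grip: 0.03

```text
t: 3.7
eef_pos: [610.0, 34.9, 13.1]
tcp_rot: [3.141, 0.0, 3.097]
ft_force: [0.5, 0.6, 0.9]
opening: 0.477
```

Call:
carry_out:
  moves:
    - {"dx": 0, "dy": 0, "dz": 0, "twist": 0}
    - {"dx": 0, "dy": 0, "dz": -0.005, "twist": 0}
    - {"dx": 0, "dy": 0, "dz": -0.02, "twist": 0}
    - {"dx": 0, "dy": 0, "dz": -0.045, "twist": 0}
    - {"dx": 0, "dy": 0, "dz": -0.075, "twist": 0}

```text
t: 4.2
eef_pos: [609.5, 34.8, 89.2]
tcp_rot: [3.142, -0.001, 3.097]
ft_force: [0.3, 0.6, -2.6]
opening: 0.482
```

Call:
carry_out:
  moves:
    - {"dx": 0, "dy": 0, "dz": -0.01, "twist": 0}
    - {"dx": 0, "dy": 0, "dz": -0.015, "twist": 0}
    - {"dx": 0, "dy": 0, "dz": -0.015, "twist": 0}
    - {"dx": 0, "dy": 0, "dz": -0.015, "twist": 0}
    - {"dx": 0, "dy": 0, "dz": -0.015, "twist": 0}

```text
t: 4.7
eef_pos: [609.5, 34.8, 102.0]
tcp_rot: [3.141, -0.002, 3.097]
ft_force: [0.1, -0.9, -2.4]
opening: 0.477
```

```bash
python3 - <<'E'
from h import *
go(559.3,-259,100,np.pi-0.264)
E
```

```text
t 4.7 pos [609.5  34.8 102. ] rot [ 3.141e+00 -2.000e-03  3.097e+00] F [ 0.12 -0.91 -2.39] M [ 0.019 -0.003 -0.011] open 0.477
  move [ 0.037  -0.2958  0.002 ] twist 12.56
```

Call:
carry_out:
  moves:
    - {"dx": 0.002, "dy": -0.016, "dz": 0, "twist": 1}
    - {"dx": 0.006, "dy": -0.05, "dz": 0, "twist": 3}
    - {"dx": 0.012, "dy": -0.09, "dz": 0, "twist": 5}
    - {"dx": 0.018, "dy": -0.135, "dz": 0, "twist": 7}
    - {"dx": 0.023, "dy": -0.18, "dz": 0, "twist": 9}

```text
t: 5.2
eef_pos: [577.9, -146.1, 102.6]
tcp_rot: [3.142, -0.001, 2.938]
ft_force: [0.9, -0.2, -2.5]
opening: 0.478
```

```bash
python3 - <<'E'
from h import *
go(559.3,-259,100,np.pi-0.264)
E
```

```text
t 5.2 pos [ 577.9 -146.1  102.6] rot [ 3.142e+00 -1.000e-03  2.938e+00] F [ 0.92 -0.23 -2.48] M [ 0.032  0.005 -0.004] open 0.478
  move [-0.0046 -0.1143  0.0026] twist 3.46
```

Call:
carry_out:
  moves:
    - {"dx": -0.001, "dy": -0.045, "dz": 0, "twist": 1.5}
    - {"dx": -0.003, "dy": -0.08, "dz": 0, "twist": 3}
    - {"dx": -0.004, "dy": -0.103, "dz": 0, "twist": 3.5}
    - {"dx": -0.0045, "dy": -0.113, "dz": 0, "twist": 3.5}
    - {"dx": -0.0045, "dy": -0.114, "dz": 0, "twist": 3.5}

```text
t: 5.7
eef_pos: [559.9, -257.7, 102.6]
tcp_rot: [3.141, -0.001, 2.877]
ft_force: [-0.0, 0.1, -2.1]
opening: 0.482
```

Call:
carry_out:
  moves:
    - {"dx": 0, "dy": 0, "dz": 0, "twist": 0}
    - {"dx": 0, "dy": 0, "dz": 0, "twist": 0}
    - {"dx": 0, "dy": 0, "dz": 0, "twist": 0}

```text
t: 6.0
eef_pos: [560.8, -255.4, 103.1]
tcp_rot: [3.141, -0.0, 2.88]
ft_force: [-0.4, -0.2, -1.9]
opening: 0.48
```

```bash
python3 - <<'E'
from h import *
go(559.3,-259,22,np.pi-0.264)
for n in("top","side"):
    p,d=read_camera(n);np.savez(f"{n}1.npz",p=p,d=d)
    cv2.imwrite(f"pics/{n}1.png",p[:,:,::-1])
a=cv2.imread("pics/top1.png")[170:330,370:500];b=cv2.imread("pics/side1.png")[220:350,260:430]
o=np.zeros((480,800,3),np.uint8);o[:480,:390]=cv2.resize(a,None,fx=3,fy=3);x=cv2.resize(b,None,fx=2.4,fy=2.4);o[:x.shape[0],390:390+x.shape[1]]=x
cv2.imwrite("pics/c1.png",o)
E
```

```text
t 6.0 pos [ 560.8 -255.4  103.1] rot [ 3.141 -0.     2.88 ] F [-0.36 -0.23 -1.92] M [0.015 0.035 0.006] open 0.48
  move [ 0.0005 -0.0039  0.0811] twist 0.15
```

View pics/c1.png

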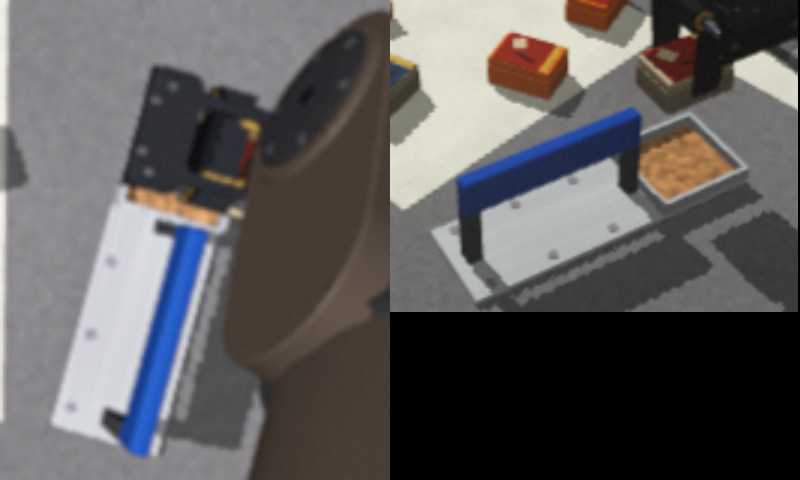

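Call:
carry_out:
  moves:
    - {"dx": 0.0005, "dy": -0.003, "dz": 0.015, "twist": 0}
    - {"dx": 0.0005, "dy": -0.003, "dz": 0.035, "twist": 0}
    - {"dx": 0.0005, "dy": -0.003, "dz": 0.052, "twist": 0}
    - {"dx": 0.0005, "dy": -0.003, "dz": 0.062, "twist": 0}
    - {"dx": 0.0005, "dy": -0.003, "dz": 0.066, "twist": 0}

```text
t: 6.6
eef_pos: [559.1, -258.9, 36.2]
tcp_rot: [3.141, -0.001, 2.879]
ft_force: [-0.4, -0.8, -2.4]
opening: 0.479
```

Call:
carry_out:
  moves:
    - {"dx": 0, "dy": 0, "dz": 0, "twist": 0}
    - {"dx": 0, "dy": 0, "dz": 0, "twist": 0}
    - {"dx": 0, "dy": 0, "dz": 0, "twist": 0}

```text
t: 6.9
eef_pos: [559.6, -259.5, 37.8]
tcp_rot: [-3.141, 0.001, 2.879]
ft_force: [0.8, -0.6, -2.0]
opening: 0.48
```

```bash
python3 - <<'E'
from h import *
go(559.3,-259,22,np.pi-0.264)
E
```

```text
t 6.9 pos [ 559.6 -259.5   37.8] rot [-3.141e+00  1.000e-03  2.879e+00] F [ 0.82 -0.57 -1.95] M [ 0.075 -0.027 -0.002] open 0.48
  move [0.0004 0.0004 0.0158] twist 0.07
```

Call:
carry_out:
  moves:
    - {"dx": 0, "dy": 0, "dz": 0.004, "twist": 0}
    - {"dx": 0, "dy": 0, "dz": 0.008, "twist": 0}
    - {"dx": 0, "dy": 0, "dz": 0.011, "twist": 0}
    - {"dx": 0, "dy": 0, "dz": 0.013, "twist": 0}
    - {"dx": 0, "dy": 0, "dz": 0.013, "twist": 0}

```text
t: 7.4
eef_pos: [559.1, -259.2, 23.7]
tcp_rot: [3.141, -0.001, 2.879]
ft_force: [0.6, -0.7, -2.5]
opening: 0.481
```

Call:
carry_out:
  moves:
    - {"dx": 0, "dy": 0, "dz": 0.0005, "twist": 0}
    - {"dx": 0, "dy": 0, "dz": 0.001, "twist": 0}
    - {"dx": 0, "dy": 0, "dz": 0.0015, "twist": 0}
    - {"dx": 0, "dy": 0, "dz": 0.0015, "twist": 0}

```text
t: 7.8
eef_pos: [559.3, -259.3, 22.6]
tcp_rot: [3.142, 0.0, 2.879]
ft_force: [0.2, -0.4, -2.9]
opening: 0.479
```

```bash
python3 - <<'E'
from h import *
go(559.3,-259,21,np.pi-0.264)
E
```

```text
t 7.8 pos [ 559.3 -259.3   22.6] rot [3.142 0.    2.879] F [ 0.24 -0.39 -2.9 ] M [-0.012 -0.02   0.015] open 0.479
  move [0.0001 0.0003 0.0016] twist 0.07
```

Call:
carry_out:
  moves:
    - {"dx": 0, "dy": 0, "dz": 0.0005, "twist": 0}
    - {"dx": 0, "dy": 0, "dz": 0.001, "twist": 0}
    - {"dx": 0, "dy": 0, "dz": 0.001, "twist": 0}
    - {"dx": 0, "dy": 0, "dz": 0.001, "twist": 0}

```text
t: 8.2
eef_pos: [559.2, -259.3, 21.6]
tcp_rot: [3.142, -0.0, 2.879]
ft_force: [-0.6, 0.3, -2.2]
opening: 0.482
```

Call:
carry_out:
  moves:
    - {"dx": 0, "dy": 0, "dz": 0.0005, "twist": 0}
    - {"dx": 0, "dy": 0, "dz": 0.0005, "twist": 0}
    - {"dx": 0, "dy": 0, "dz": 0.0005, "twist": 0}

```text
t: 8.5
eef_pos: [559.3, -259.3, 21.1]
tcp_rot: [3.142, 0.0, 2.879]
ft_force: [-0.3, -0.8, -1.9]
opening: 0.482
```

Call:
carry_out:
  moves:
    - {"dx": 0, "dy": 0, "dz": 0.0005, "twist": 0}
    - {"dx": 0, "dy": 0, "dz": 0.0005, "twist": 0}
    - {"dx": 0, "dy": 0, "dz": 0.0005, "twist": 0}

```text
t: 8.8
eef_pos: [559.3, -259.3, 21.1]
tcp_rot: [-3.142, 0.0, 2.879]
ft_force: [-1.6, 1.9, 4.8]
opening: 0.483
```

```bash
python3 - <<'E'
from h import *
F=[]
for i in range(4):
    s=state();F.append(s["ft_force"][2])
print(F); go(559.3,-259,21,np.pi-0.264)
E
```

```text
[np.float64(4.82518130488915), np.float64(4.82518130488915), np.float64(4.82518130488915), np.float64(4.82518130488915)]
t 8.8 pos [ 559.3 -259.3   21.1] rot [-3.142  0.     2.879] F [-1.59  1.9   4.83] M [ 0.211  0.375 -0.048] open 0.483
  move [0.0001 0.0003 0.0001] twist 0.07
```

Call:
carry_out:
  moves:
    - {"dx": 0, "dy": 0, "dz": 0, "twist": 0}
    - {"dx": 0, "dy": 0, "dz": 0, "twist": 0}
    - {"dx": 0, "dy": 0, "dz": 0, "twist": 0}
    - {"dx": 0, "dy": 0, "dz": 0, "twist": 0}
    - {"dx": 0, "dy": 0, "dz": 0, "twist": 0}
  grip: 0.065

```text
t: 9.3
eef_pos: [559.3, -259.3, 20.5]
tcp_rot: [3.141, 0.0, 2.879]
ft_force: [0.1, 1.2, 0.3]
opening: 0.679
```

Call:
carry_out:
  moves:
    - {"dx": 0, "dy": 0, "dz": -0.01, "twist": 0}
    - {"dx": 0, "dy": 0, "dz": -0.035, "twist": 0}
    - {"dx": 0, "dy": 0, "dz": -0.075, "twist": 0}
    - {"dx": 0, "dy": 0, "dz": -0.12, "twist": 0}
    - {"dx": 0, "dy": 0, "dz": -0.15, "twist": 0}

```text
t: 9.8
eef_pos: [559.6, -259.5, 174.4]
tcp_rot: [-3.141, 0.003, 2.879]
ft_force: [-0.2, 0.1, -1.0]
opening: 0.685
```

```bash
python3 - <<'E'
from h import *
go(610,-273,190,np.pi-0.264)
E
```

```text
t 9.8 pos [ 559.6 -259.5  174.4] rot [-3.141e+00  3.000e-03  2.879e+00] F [-0.17  0.07 -1.04] M [-0.015 -0.048  0.031] open 0.685
  move [-0.0522  0.0001 -0.0155] twist 0.07
```

Call:
carry_out:
  moves:
    - {"dx": -0.03, "dy": 0, "dz": -0.04, "twist": 0}
    - {"dx": -0.06, "dy": 0, "dz": -0.06, "twist": 0}
    - {"dx": -0.06, "dy": 0, "dz": -0.06, "twist": 0}
    - {"dx": -0.06, "dy": 0, "dz": -0.06, "twist": 0}
    - {"dx": -0.06, "dy": 0, "dz": -0.06, "twist": 0}

```text
t: 10.3
eef_pos: [616.1, -274.4, 229.7]
tcp_rot: [3.141, -0.002, 2.879]
ft_force: [0.4, 0.7, -1.3]
opening: 0.683
```

Call:
carry_out:
  moves:
    - {"dx": 0, "dy": 0, "dz": 0, "twist": 0}
    - {"dx": 0, "dy": 0, "dz": 0, "twist": 0}
    - {"dx": 0, "dy": 0, "dz": 0, "twist": 0}
    - {"dx": 0, "dy": 0, "dz": 0, "twist": 0}

```text
t: 10.7
eef_pos: [617.0, -274.9, 230.5]
tcp_rot: [3.141, -0.0, 2.879]
ft_force: [0.0, -0.4, 0.5]
opening: 0.681
```

```bash
python3 - <<'E'
from h import *
go(610,-273,190,np.pi-0.264)
c=camera_info("wrist");p,d=read_camera("wrist");np.savez("w3.npz",pic=p,d=d,**c);cv2.imwrite("pics/w3.png",p[:,:,::-1])
pt,dt=read_camera("top");np.savez("top2.npz",p=pt,d=dt)
E
```

```text
t 10.7 pos [ 617.  -274.9  230.5] rot [ 3.141 -0.     2.879] F [ 0.03 -0.45  0.45] M [ 0.057 -0.036 -0.034] open 0.681
  move [ 0.0073 -0.      0.0405] twist 0.06
```

View pics/w3.png

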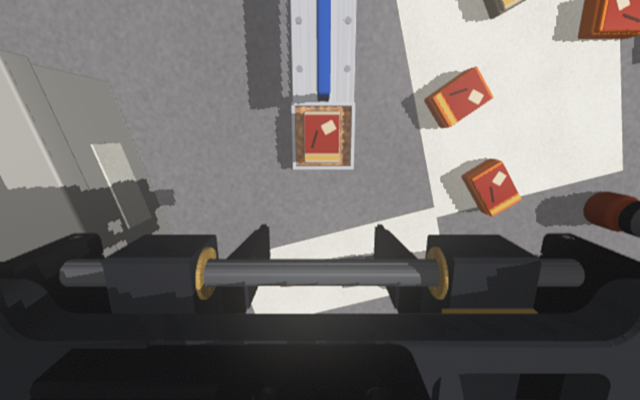

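```bash
python3 - <<'E'
from h import *
f=np.load("w3.npz");c={k:f[k] for k in("mtx","R","t")};p,d=f["pic"],f["d"]
h=cv2.cvtColor(p,cv2.COLOR_RGB2HSV).astype(int)
P=depthpts(c,d,np.ones_like(d,bool)&(d>0));Z=np.zeros((400,640));Z[d>0]=P[:,2]
for nm,b,near,z in(("frag",(Z>33)&(Z<44),(323,135),38),("bartop",(Z>82)&(Z<92),(324,45),87),("board",(Z>3)&(Z<24),(300,50),6)):
    m,ce,n=blob(b,near);Q=depthpts(c,d,m);co=np.linalg.lstsq(np.c_[Q[:,:2]-Q[:,:2].mean(0),np.ones(len(Q))],Q[:,2],rcond=None)[0]
    print(nm,n,ce.round(),rect(m,c,z),"z",np.median(Q[:,2]).round(1),"slope",co[:2].round(3))
T=np.load("top2.npz");ct=camera_info("top");h=cv2.cvtColor(T["p"],cv2.COLOR_RGB2HSV).astype(int)
P=depthpts(ct,T["d"],T["d"]>0);Z=np.zeros((400,640));Z[T["d"]>0]=P[:,2]
m,ce,n=blob((h[...,1]>140)&(h[...,0]>100)&(h[...,0]<125)&(Z>82)&(Z<92),(428,280));print("bar from top",n,ce,rect(m,ct,87))
E
```

```text
frag 1861 [321. 136.] (array([ 559.1, -259.6]), array([43.5, 60.7], dtype=float32), -0.263) z 39.3 slope [-0.007  0.002]
bartop 1329 [323.  46.] (array([ 476.6, -235.7]), array([13.4, 84.5], dtype=float32), -0.256) z 87.5 slope [-0.014 -0.042]
board 7375 [323.  76.] (array([ 502.6, -242.6]), array([ 82.6, 201.3], dtype=float32), -0.261) z 7.2 slope [ 0.037 -0.012]
bar from top 469 [425.39872068 283.75053305] (array([ 443.3, -224.8]), array([ 13.4, 151.2], dtype=float32), -0.265)
```

Call:
carry_out:
  moves:
    - {"dx": 0.03, "dy": 0, "dz": 0.02, "twist": 0}
    - {"dx": 0.07, "dy": 0, "dz": 0.045, "twist": 0}
    - {"dx": 0.105, "dy": 0, "dz": 0.07, "twist": 0}
    - {"dx": 0.115, "dy": 0, "dz": 0.09, "twist": 0}
    - {"dx": 0.118, "dy": 0, "dz": 0.1, "twist": 0}

```text
t: 11.3
eef_pos: [501.9, -243.8, 129.6]
tcp_rot: [3.141, -0.002, 2.878]
ft_force: [0.7, -0.1, 1.1]
opening: 0.685
```

Call:
carry_out:
  moves:
    - {"dx": 0, "dy": 0, "dz": 0, "twist": 0}
    - {"dx": 0, "dy": 0, "dz": 0, "twist": 0}
    - {"dx": 0, "dy": 0, "dz": 0, "twist": 0}
    - {"dx": 0, "dy": 0, "dz": 0, "twist": 0}

```text
t: 11.7
eef_pos: [503.9, -244.5, 131.1]
tcp_rot: [-3.141, 0.001, 2.879]
ft_force: [-0.7, -0.3, 0.0]
opening: 0.682
```

```bash
python3 - <<'E'
from h import *
go(503,-242.4,54.5,np.pi-0.264)
E
```

```text
t 11.7 pos [ 503.9 -244.5  131.1] rot [-3.141e+00  1.000e-03  2.879e+00] F [-0.67 -0.28  0.05] M [ 0.049  0.012 -0.033] open 0.682
  move [0.0015 0.0018 0.0766] twist 0.08
```

Call:
carry_out:
  moves:
    - {"dx": 0.001, "dy": 0.0018, "dz": 0.015, "twist": 0.1}
    - {"dx": 0.001, "dy": 0.0018, "dz": 0.035, "twist": 0.1}
    - {"dx": 0.001, "dy": 0.0018, "dz": 0.055, "twist": 0.1}
    - {"dx": 0.001, "dy": 0.0018, "dz": 0.07, "twist": 0.1}
    - {"dx": 0.001, "dy": 0.0018, "dz": 0.0765, "twist": 0.1}

```text
t: 12.2
eef_pos: [502.7, -242.1, 53.2]
tcp_rot: [3.141, -0.001, 2.877]
ft_force: [0.1, -0.8, -0.5]
opening: 0.682
```

Call:
carry_out:
  moves:
    - {"dx": 0, "dy": 0, "dz": 0, "twist": 0}
    - {"dx": 0, "dy": 0, "dz": 0, "twist": 0}
    - {"dx": 0, "dy": 0, "dz": 0, "twist": 0}
    - {"dx": 0, "dy": 0, "dz": 0, "twist": 0}

```text
t: 12.6
eef_pos: [503.0, -242.4, 54.8]
tcp_rot: [-3.141, 0.001, 2.877]
ft_force: [0.2, 0.1, -0.5]
opening: 0.685
```

```bash
python3 - <<'E'
from h import *
go(503,-242.4,54.5,np.pi-0.264)
for n in ("side",):
    p,d=read_camera(n);np.savez(f"{n}3.npz",p=p,d=d)
    cv2.imwrite(f"pics/{n}3.png",cv2.resize(p[200:350,250:450,::-1],None,fx=3.5,fy=3.5))
E
```

```text
t 12.6 pos [ 503.  -242.4   54.8] rot [-3.141e+00  1.000e-03  2.877e+00] F [ 0.16  0.14 -0.54] M [ 0.044  0.005 -0.007] open 0.685
  move [ 0.     -0.      0.0003] twist -0.03
```

View pics/side3.png

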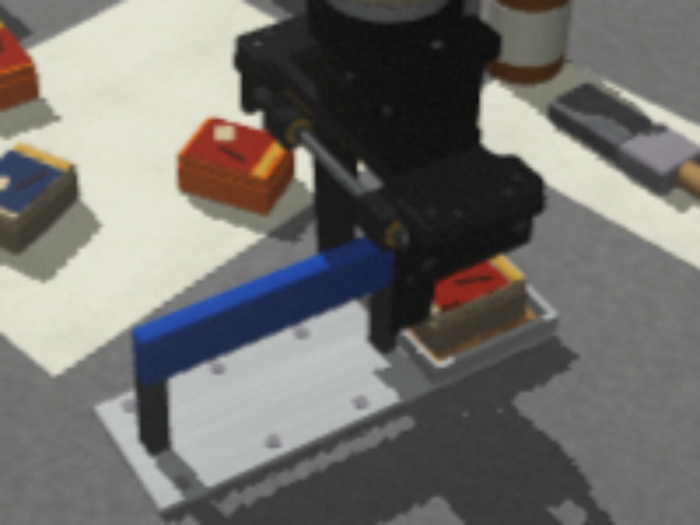

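Fingers straddle the bar (gripper around pixel (400,230) of the crop) near its pocket end and the fragment sits flat. Picture 8. Close, then lift slightly and weigh.

Call:
carry_out:
  moves:
    - {"dx": 0, "dy": 0, "dz": 0, "twist": 0}
    - {"dx": 0, "dy": 0, "dz": 0, "twist": 0}
    - {"dx": 0, "dy": 0, "dz": 0, "twist": 0}
    - {"dx": 0, "dy": 0, "dz": 0, "twist": 0}
    - {"dx": 0, "dy": 0, "dz": 0, "twist": 0}
  grip: 0.0

```text
t: 13.15
eef_pos: [502.7, -242.2, 54.1]
tcp_rot: [3.141, -0.0, 2.877]
ft_force: [0.3, 0.4, -0.1]
opening: 0.32
```

Call:
carry_out:
  moves:
    - {"dx": 0, "dy": 0, "dz": 0, "twist": 0}
    - {"dx": 0, "dy": 0, "dz": 0, "twist": 0}
    - {"dx": 0, "dy": 0, "dz": 0, "twist": 0}
    - {"dx": 0, "dy": 0, "dz": 0, "twist": 0}
    - {"dx": 0, "dy": 0, "dz": 0, "twist": 0}

```text
t: 13.65
eef_pos: [502.7, -242.3, 54.1]
tcp_rot: [3.142, 0.0, 2.877]
ft_force: [0.3, -1.6, -0.3]
opening: 0.145
```

Call:
carry_out:
  moves:
    - {"dx": 0, "dy": 0, "dz": -0.002, "twist": 0}
    - {"dx": 0, "dy": 0, "dz": -0.006, "twist": 0}
    - {"dx": 0, "dy": 0, "dz": -0.012, "twist": 0}
    - {"dx": 0, "dy": 0, "dz": -0.017, "twist": 0}
    - {"dx": 0, "dy": 0, "dz": -0.02, "twist": 0}

```text
t: 14.15
eef_pos: [502.8, -242.3, 74.7]
tcp_rot: [-3.142, 0.001, 2.877]
ft_force: [0.2, 0.7, -6.6]
opening: 0.15
```

Call:
carry_out:
  moves:
    - {"dx": 0, "dy": 0, "dz": 0, "twist": 0}
    - {"dx": 0, "dy": 0, "dz": 0, "twist": 0}
    - {"dx": 0, "dy": 0, "dz": 0, "twist": 0}
    - {"dx": 0, "dy": 0, "dz": 0, "twist": 0}
    - {"dx": 0, "dy": 0, "dz": 0, "twist": 0}

```text
t: 14.65
eef_pos: [502.7, -242.2, 73.9]
tcp_rot: [3.141, -0.0, 2.877]
ft_force: [-0.5, -0.5, -6.8]
opening: 0.147
```

```bash
cat > tilt.py <<'E'
from h import *
# bar line in the side and top views -> 3D line; camera calls also sample the force
ct,cs=camera_info("top"),camera_info("side");S=[]
p,d=read_camera("side")
for i in range(10):
    read_camera("top") if i<9 else None;s=state();S.append(np.r_[s["ft_force"],s["moment"]])
S=np.array(S);m=S.mean(0);y=s["tcp_rot"][2]
a=np.array([-np.cos(y),-np.sin(y)]) # carrier x in world
print("F",m[:3].round(2),"M",m[3:].round(3),"sd",S.std(0).round(3))
My=-a[1]*m[3]+a[0]*m[4];print("moment about carrier y",My.round(3),"-> offset of load along carrier x (mm)",(1000*My/-m[2]).round(1))
P=depthpts(cs,d,d>0);Z=np.full((400,640,3),np.nan);Z[d>0]=P
h=cv2.cvtColor(p,cv2.COLOR_RGB2HSV).astype(int)
q=lambda u:(u-s["eef_pos"][:2])@a
b=(h[...,1]>140)&(h[...,0]>100)&(h[...,0]<125);x=(Z[...,:2]-s["eef_pos"][:2])@a;yy=(Z[...,:2]-s["eef_pos"][:2])@np.array([-a[1],a[0]])
g=b&(abs(yy)<20)&(x<-10)&(x>-150)
# bar top & bottom edges: per x-bin extremes
e=np.arange(-140,-15,5);i=np.digitize(x[g],e);zz=Z[...,2][g]
B=[(x[g][i==k].mean(),np.percentile(zz[i==k],97),np.percentile(zz[i==k],3)) for k in range(1,len(e)) if (i==k).sum()>8]
B=np.array(B);print("bar slope top/bottom",np.polyfit(B[:,0],B[:,1],1).round(4),np.polyfit(B[:,0],B[:,2],1).round(4))
E
python3 tilt.py; python3 -c "
from h import *
go(503,-242.4,74.5,np.pi-0.264)"
```

```text
F [-0.03 -0.35 -6.51] M [ 0.031  0.001 -0.01 ] sd [0.552 0.766 0.3   0.027 0.028 0.029]
moment about carrier y 0.009 -> offset of load along carrier x (mm) 1.4
bar slope top/bottom [-3.100000e-03  1.072975e+02] [-8.60000e-03  8.05815e+01]
t 15.15 pos [ 502.7 -242.2   74.1] rot [3.142 0.    2.877] F [-0.69 -1.66 -6.05] M [-0.004 -0.001 -0.007] open 0.144
  move [-0.0003 -0.0001 -0.0004] twist -0.03
```

Call:
carry_out:
  moves:
    - {"dx": 0, "dy": 0, "dz": -0.008, "twist": 0}
    - {"dx": 0, "dy": 0, "dz": -0.026, "twist": 0}
    - {"dx": 0, "dy": 0, "dz": -0.052, "twist": 0}
    - {"dx": 0, "dy": 0, "dz": -0.075, "twist": 0}
    - {"dx": 0, "dy": 0, "dz": -0.086, "twist": 0}

```text
t: 15.65
eef_pos: [503.2, -242.5, 162.5]
tcp_rot: [-3.141, 0.003, 2.877]
ft_force: [0.3, 0.1, -6.7]
opening: 0.148
```

Call:
carry_out:
  moves:
    - {"dx": 0, "dy": 0, "dz": 0, "twist": 0}
    - {"dx": 0, "dy": 0, "dz": 0, "twist": 0}
    - {"dx": 0, "dy": 0, "dz": 0, "twist": 0}

```text
t: 15.95
eef_pos: [502.3, -242.0, 159.0]
tcp_rot: [3.141, -0.002, 2.877]
ft_force: [-0.1, 0.4, -6.5]
opening: 0.15
```

```bash
python3 - <<'E'
from h import *
go(520.3,271.5,159,3.0499)
E
```

```text
t 15.95 pos [ 502.3 -242.   159. ] rot [ 3.141e+00 -2.000e-03  2.877e+00] F [-0.08  0.37 -6.48] M [ 0.048 -0.021 -0.042] open 0.15
  move [1.169e-01 5.003e-01 5.000e-04] twist -9.91
```

Call:
carry_out:
  moves:
    - {"dx": 0.002, "dy": 0.008, "dz": 0, "twist": 0}
    - {"dx": 0.006, "dy": 0.026, "dz": 0, "twist": -0.5}
    - {"dx": 0.012, "dy": 0.052, "dz": 0, "twist": -1}
    - {"dx": 0.019, "dy": 0.082, "dz": 0, "twist": -1.5}
    - {"dx": 0.026, "dy": 0.112, "dz": 0, "twist": -2}

```text
t: 16.45
eef_pos: [506.4, -124.9, 159.8]
tcp_rot: [3.141, -0.001, 2.913]
ft_force: [0.1, 0.2, -7.4]
opening: 0.146
```

Call:
carry_out:
  moves:
    - {"dx": 0.006, "dy": 0.03, "dz": 0, "twist": -0.5}
    - {"dx": 0.012, "dy": 0.06, "dz": 0, "twist": -1}
    - {"dx": 0.018, "dy": 0.09, "dz": 0, "twist": -1.5}
    - {"dx": 0.024, "dy": 0.12, "dz": 0, "twist": -2}
    - {"dx": 0.03, "dy": 0.15, "dz": 0, "twist": -2.5}

```text
t: 16.95
eef_pos: [511.0, 28.1, 159.9]
tcp_rot: [3.141, -0.001, 2.957]
ft_force: [1.0, 0.4, -6.3]
opening: 0.15
```

```bash
python3 - <<'E'
from h import *
go(520.3,271.5,159,3.0499)
E
```

```text
t 16.95 pos [511.   28.1 159.9] rot [ 3.141e+00 -1.000e-03  2.957e+00] F [ 1.03  0.37 -6.3 ] M [-0.031 -0.059 -0.013] open 0.15
  move [0.0356 0.241  0.001 ] twist -5.33
```

Call:
carry_out:
  moves:
    - {"dx": 0.0045, "dy": 0.03, "dz": 0, "twist": -0.7}
    - {"dx": 0.009, "dy": 0.06, "dz": 0, "twist": -1.4}
    - {"dx": 0.0135, "dy": 0.09, "dz": 0, "twist": -2.1}
    - {"dx": 0.018, "dy": 0.12, "dz": 0, "twist": -2.8}
    - {"dx": 0.022, "dy": 0.147, "dz": 0, "twist": -3.4}

```text
t: 17.45
eef_pos: [516.2, 176.6, 159.9]
tcp_rot: [3.142, -0.001, 3.017]
ft_force: [0.4, -0.9, -6.3]
opening: 0.145
```

```bash
python3 - <<'E'
from h import *
go(520.3,271.5,159,3.0499)
E
```

```text
t 17.45 pos [516.2 176.6 159.9] rot [ 3.142e+00 -1.000e-03  3.017e+00] F [ 0.38 -0.87 -6.27] M [-0.016 -0.02   0.032] open 0.145
  move [0.0078 0.0946 0.0009] twist -1.9
```

Call:
carry_out:
  moves:
    - {"dx": 0.002, "dy": 0.024, "dz": 0, "twist": -0.5}
    - {"dx": 0.004, "dy": 0.046, "dz": 0, "twist": -1}
    - {"dx": 0.006, "dy": 0.066, "dz": 0, "twist": -1.5}
    - {"dx": 0.007, "dy": 0.082, "dz": 0, "twist": -1.9}
    - {"dx": 0.0078, "dy": 0.093, "dz": 0, "twist": -1.9}

```text
t: 17.95
eef_pos: [520.7, 269.0, 159.9]
tcp_rot: [-3.142, -0.0, 3.05]
ft_force: [0.1, -0.7, -6.1]
opening: 0.145
```

Call:
carry_out:
  moves:
    - {"dx": 0, "dy": 0.002, "dz": 0, "twist": 0}
    - {"dx": 0, "dy": 0.002, "dz": 0, "twist": 0}
    - {"dx": 0, "dy": 0.002, "dz": 0, "twist": 0}
    - {"dx": 0, "dy": 0.002, "dz": 0, "twist": 0}
    - {"dx": 0, "dy": 0.002, "dz": 0, "twist": 0}

```text
t: 18.45
eef_pos: [521.7, 268.8, 160.2]
tcp_rot: [3.142, 0.0, 3.047]
ft_force: [-0.1, -0.8, -6.3]
opening: 0.146
```

```bash
python3 tilt.py; python3 - <<'E'
from h import *
go(520.3,271.5,159,3.0499)
o=[]
for n in("top","side"):
    p,d=read_camera(n);np.savez(f"{n}4.npz",p=p,d=d);o.append(p[...,::-1])
a=cv2.resize(o[0][130:330,100:300],None,fx=2,fy=2);b=cv2.resize(o[1][90:290,90:290],None,fx=2,fy=2)
cv2.imwrite("pics/f4.png",np.hstack([a,b]))
E
```

```text
F [-0.07  0.06 -6.29] M [ 0.051 -0.003 -0.005] sd [0.554 0.249 0.404 0.029 0.025 0.023]
moment about carrier y 0.001 -> offset of load along carrier x (mm) 0.2
bar slope top/bottom [1.200000e-03 1.934385e+02] [1.070000e-02 1.672895e+02]
t 18.95 pos [521.6 269.3 160.1] rot [3.142 0.    3.048] F [-0.13  0.26 -6.38] M [ 0.015 -0.007 -0.02 ] open 0.145
  move [0.0015 0.002  0.0011] twist -0.1
```

View pics/f4.png

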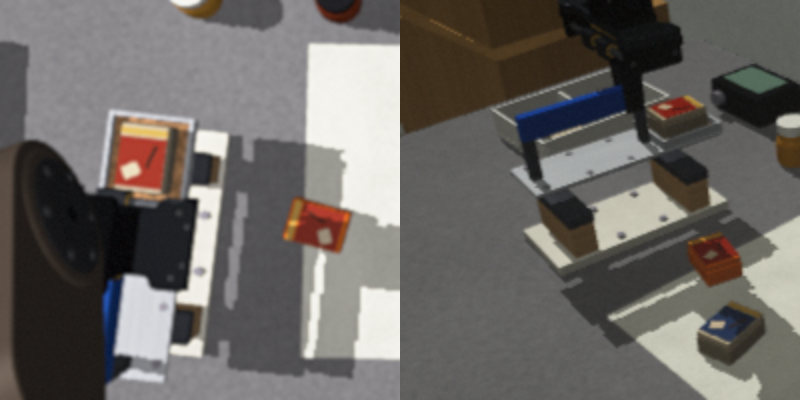

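Call:
carry_out:
  moves:
    - {"dx": 0.0005, "dy": 0.0007, "dz": 0, "twist": 0}
    - {"dx": 0.001, "dy": 0.0015, "dz": 0, "twist": -0.1}
    - {"dx": 0.0015, "dy": 0.002, "dz": 0, "twist": -0.1}
    - {"dx": 0.0015, "dy": 0.002, "dz": 0, "twist": -0.1}
    - {"dx": 0.0015, "dy": 0.002, "dz": 0, "twist": -0.1}

```text
t: 19.55
eef_pos: [520.3, 271.5, 160.1]
tcp_rot: [3.141, 0.0, 3.05]
ft_force: [0.0, -0.3, -6.8]
opening: 0.15
```

Call:
carry_out:
  moves:
    - {"dx": 0, "dy": 0, "dz": 0, "twist": 0}
    - {"dx": 0, "dy": 0, "dz": 0, "twist": 0}
    - {"dx": 0, "dy": 0, "dz": 0, "twist": 0}
    - {"dx": 0, "dy": 0, "dz": 0, "twist": 0}
    - {"dx": 0, "dy": 0, "dz": 0, "twist": 0}

```text
t: 20.05
eef_pos: [520.3, 271.4, 160.1]
tcp_rot: [3.142, 0.0, 3.05]
ft_force: [-0.3, -0.5, -8.1]
opening: 0.144
```

```bash
python3 - <<'E'
from h import *
go(520.3,271.5,159,3.0499)
ct=camera_info("top");p,d=read_camera("top")
Q=depthpts(ct,d,d>0);Z=np.zeros((400,640));Z[d>0]=Q[:,2]
print("hts",Z[200:225:6,168:184:5].round())
for nm,b,near in(("frag",(Z>136)&(Z<152),(171,208)),("pocket incl rim/board",(Z>102)&(Z<150),(175,208))):
    b=b.copy();b[:183]=0;b[229:]=0;b[:,:148]=0
    m,ce,n=blob(b,near);zz=np.median(Z[m]);r=rect(m,ct,144 if nm=="frag" else 124);P=depthpts(ct,d,m);co=np.linalg.lstsq(np.c_[P[:,:2]-P[:,:2].mean(0),np.ones(len(P))],P[:,2],rcond=None)[0]
    print(nm,n,ce.round(),r,zz.round(1),"slope",co[:2].round(3))
v=np.array(state()["qvel"]);print("qvel",abs(v).max().round(4))
# board patch near the rear end, and rear edge
for u,w in((170,305),(165,300),(175,295)): print(u,w,Z[w,u].round(1))
m,ce,n=blob((Z>106)&(Z<117)&(np.mgrid[:400,:640][0]>250),(172,300));print("board rear",n,rect(m,ct,112))
S=read_camera("side");cs=camera_info("side");Q=depthpts(cs,S[1],S[1]>0);Zs=np.zeros((400,640));Zs[S[1]>0]=Q[:,2]
m,ce,n=blob((Zs>106)&(Zs<117),(205,170));P=depthpts(cs,S[1],m);co=np.linalg.lstsq(np.c_[P[:,:2]-P[:,:2].mean(0),np.ones(len(P))],P[:,2],rcond=None)[0]
print("side board",n,rect(m,cs,112),np.median(P[:,2]).round(1),co.round(3))
E
```

```text
t 20.05 pos [520.3 271.4 160.1] rot [3.142 0.    3.05 ] F [-0.35 -0.49 -8.05] M [0.036 0.004 0.002] open 0.144
  move [0.     0.     0.0011] twist -0.01
hts [[143. 145. 144. 145.]
 [145. 144. 146. 141.]
 [147. 144. 145. 133.]
 [146. 143. 146. 135.]
 [148. 146. 141. 128.]]
frag 840 [170. 210.] (array([579. , 260.7]), array([46.6, 61.7], dtype=float32), -0.089) 144.6 slope [-0.001  0.028]
pocket incl rim/board 1776 [173. 208.] (array([582. , 262.2]), array([76.4, 84.2], dtype=float32), 1.479) 132.4 slope [-0.104  0.031]
qvel 0.0011
170 305 113.0
165 300 110.7
175 295 110.8
board rear 1222 (array([418.4, 263.9]), array([50.8, 95.9], dtype=float32), -0.093)
side board 1261 (array([493.9, 274.5]), array([ 97.2, 252.5], dtype=float32), -0.091) 111.7 [4.00000e-03 1.30000e-02 1.11626e+02]
```

```bash
python3 - <<'E'
from h import *
o=[]
def pr(c,X):
    q=(c["R"]@np.array(X).T+c["t"][:,None]);q=c["mtx"]@q;return (q[:2]/q[2]).T
a=-0.0917;R=np.array([[np.cos(a),-np.sin(a)],[np.sin(a),np.cos(a)]])
W=lambda x,y,z:np.r_[R@[x,y]+[496.2,273.7],z+105.8]
for n,(v,u,h,w) in dict(top=(170,125,160,110),side=(90,130,110,130)).items():
    c=camera_info(n);p,_=read_camera(n);k=3.0 if n=="side" else 3.5
    im=cv2.resize(p[v:v+h,u:u+w,::-1],None,fx=k,fy=k,interpolation=cv2.INTER_CUBIC)
    for P,col in(([W(41,40,18),W(125,40,18),W(125,-40,18),W(41,-40,18)],(0,255,0)),([W(-125,40,6),W(125,40,6),W(125,-40,6),W(-125,-40,6)],(255,0,255))):
        q=((pr(c,P)-[u-.5,v-.5])*k).astype(int);cv2.polylines(im,[q],True,col,1)
    o.append(im)
H=max(i.shape[0] for i in o);o=[cv2.copyMakeBorder(i,0,H-i.shape[0],0,0,0) for i in o]
cv2.imwrite("pics/f5.png",np.hstack(o));print(np.hstack(o).shape)
E
```

```text
(560, 775, 3)
```

View pics/f5.png

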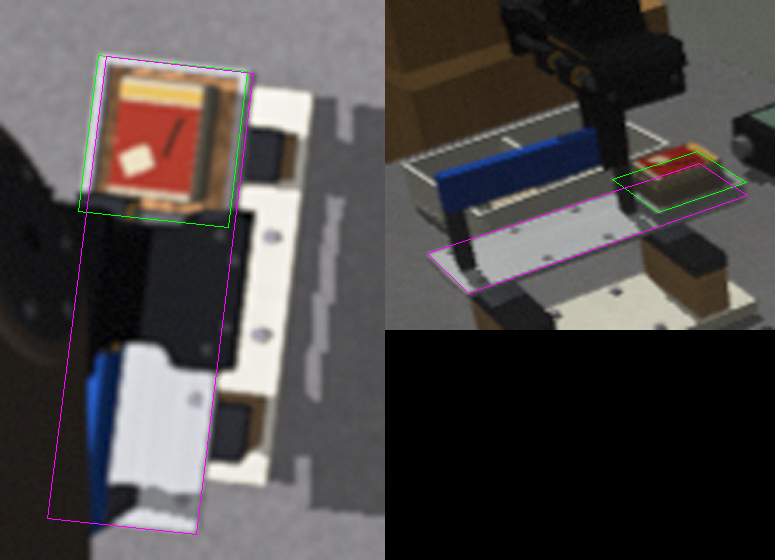

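```bash
python3 - <<'E'
from h import *
go(520.3,271.5,160,3.0499);print(np.abs(state()["qvel"]).max())
print(job_done())
E
```

```text
t 20.25 pos [520.3 271.4 160.1] rot [3.142 0.    3.05 ] F [ 0.46  0.04 -5.83] M [ 0.028 -0.031 -0.02 ] open 0.146
  move [0.     0.0001 0.0001] twist -0.01
0.001744429930298474
the job is handed in; nothing more can be done
None
```

I set the red fragment (grey stone sides, not one of the three orange look-alikes) flat in the carrier's pocket and let go of it. I then lifted the loaded carrier by the bar, about 24 mm from its centre towards the pocket. I handed it in at 20.25 s, holding it still over the cradle, about 35 mm above the pads.

**Checks that agreed:**
- **Balance:** the load weighed about 6.3–6.5 N, and its moment was close to zero (0.2 mm offset at the cradle).
- **Level along its length:** the bar's top edge showed a slope of about 0.1–0.3°.
- **Alignment:** the board measured within about 2–3 mm of the cradle centre, with its angle −0.091 rad against −0.092 for the cradle. The expected outline matched the final pictures to about one pixel.
- **Stillness:** joint speeds were below 0.002 rad/s at hand-in.

**Checks that disagreed:**
- **Sideways tilt:** depth fits gave a slope of about 0.7–1.6° across the carrier, which I put down to depth noise and visible side faces in the mask.
- **Fragment position:** in the last top view its top centre read about 5 mm off the pocket centre. I put about 2 mm down to where it sits and the rest mostly to its visible side face.
- **Fragment height:** an early wrist-and-top triangulation came out about 20 mm low, because the arm was still settling and the baseline was short. I used the side-and-top triangulation and depth instead, which agreed at 30–31 mm.

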